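# Hang a key tag from the folding arm of a key stand with an S-hook

### The arm

A 6-joint arm with a two-finger parallel gripper is mounted at the origin on a cart in front of the work surface, level with it; the furniture and walls round the work are solid. World frame = base frame: x ahead of the robot, y to its left, z up, the work surface at z = 0. Lengths are in mm, angles in rad, forces in N, time in s.
With the tool pointing down it reaches from about 350 to 975 mm from the base axis. Payload 7.1 kg.
Tool frame: the origin (TCP) lies midway between the tips of the shut fingers; the grasp point (between the pads) lies ctrl.grip_point_offset behind it (ctrl.grip_point_offset is the distance from the TCP to the grasp point, in mm); z points along the fingers, y is the direction in which the jaws open and shut (so a half turn about z gives the same grasp; the last joint's range is limited). The gripper opens to 88 mm and grips with 3 to 60 N. Pads are 20 mm wide; open, the fingers measure 115 mm over their backs; the gripper's body (75 mm by 178 mm) begins 61 mm behind the grasp point.
Start: joints at [1.163, 0.423, 1.63, -0, 1.089, -0.019], TCP at [236.892, 578.349, 222.675] pointing down, gripper open.
Joint ranges: [-3, 3], [-0.9, 2.11], [0.09, 2.58], [-1.31, 4.45], [0.11, 2.69], [-2.54, 2.54]. Speed limits (rad/s): [2.39, 2.39, 3.01, 3.14, 3.14, 3.14].

### API

Orientations are given as a rotation vector (axis times angle).
In Python, from workcell import telemetry, optics, order, ctrl gives the robot as it stands.
- The arm moves only by the tool move_arm, never from a script. Its argument "motion" is a list of rows, each a list of 3 entries, a list of its own where there are three numbers: the opening, from 0 (shut) to 1 (fully open), then the shift along the tool's x, y, z in units of 100 mm (1.0 is 100 mm), then the turn about the tool's z in units of pi/2 rad (1.0 is pi/2 rad). In form: [[gripper, [x, y, z], twist], ...]. A call has 1 to 5 rows; each row shifts and turns the pose as measured when the row begins, along the tool's axes as they then stand; what a row does not reach is not made up. A row lasts 1/12 s, in which the tool goes at most 41.7 mm and 7.16 degrees, less where a joint would pass 70% of its speed; a pose out of reach is approached as far as the arm can. A call with a number of a shift or a turn outside -1 to 1 is refused whole. A call with a gripper value outside its range is refused whole. The fingers move at their own pace and stop on an object; the grip force is fixed at half the most. Time passes only in rows, so rows that do not move let the fingers close. It gives the time, the measured TCP pose, the force and the opening at its end, in the units of the state.
- telemetry.get_obs(): the state, without advancing time (a new reading comes with each control period).
- optics.get_image(name): name is "scene" or "top" or "wrist"; returns the picture (420x560x3 uint8, red, green, blue); there is no depth.
- optics.camera_info(name): a dict with "mtx" (3x3 intrinsics, pixels), "k1" (the pictures are not rectified: a ray, as slopes to the right and down, at radius r is drawn at 1 + k1 r^2 times it, then the intrinsics apply), "R" (3x3) and "t" (3): a world point X has camera coordinates R X + t. Camera axes: x right, y down, z forward; pixel columns grow to the right and rows downward; lengths in mm; the calibration is good to about 2 mm. A picture is of the moment at which its call begins: read the wrist's pose just before it. camera_info takes no time and is no camera call; for the wrist camera it gives the pose at the moment of the call.
- order.close_job(): hands the job in, once; it reports no verdict.
Trained networks look in the newest picture that a camera, given by its name, has taken for a name from the list of things; names that differ only in an ending like _2 or _b are one class to them, and where a whole thing is asked for, a point or a joint stands for the part that bears it (a point fixed in the world has none). Each returns a list of dicts, best first, with "confidence" (0 to 1); they miss things now and then, are a little off and sometimes report something else, mostly with a low value. They report only what shows in the picture. A call takes as long as a camera call. They do not tell look-alikes from the thing itself.
- optics.regions_of(camera, query): "pixels" (420x560 bool, what is visible of it).
- optics.landmark_of(camera, query): "location" ([x, y, z] in mm, in world coordinates, good to about 4 mm: a listed point, or the origin of a listed thing).
The state is a dict: "t": time; "qpos": joint angles; "qvel": joint speeds; "joint_torque": joint torques, N m; "ee_pos": TCP position; "orientation": TCP orientation; "ft_force": force on the tool from outside, world axes, zero at the start; "moment": the same for the moment, N m; "width": finger opening in mm.
Only numpy, scipy, OpenCV 4.12 (cv2) and the standard library are available. Lean on these libraries where they do the work, as an engineer would, in place of code of your own. Each camera call takes 0.05 s, during which the arm holds its last target. There are 200 camera calls.

### The job

First push the folding arm of the key stand out until it meets its stop. Then take the S-hook off the stand's peg, pass its lower end through the hole of the taller tag and lift that tag out of the slotted holder with the hook alone, without touching the tag with the fingers. Hang the S-hook, with the tag on it, over the folded-out arm and let go, leaving the shorter tag in its slot and the other things on the desk where they are.

Things in the scene. Friction and masses are not known exactly. Their poses are not given: they have to be found in the camera images.
- key_stand: desk key stand, fixed to the desk: dark steel base 120 (x) x 150 (y) x 10 mm, post 16 mm thick, top at 214 mm. Origin: middle of the base's underside, on the post's axis. A fixed peg, 8 mm thick with a 14 mm ball at its end, points along the stand's +y, axis 180 mm above the desk, end 117 mm from the post's axis; the S-hook starts on it, about 85 mm out. The folding arm is on the same post.
- swing_arm (a joint): folding arm of the stand: level rod 8 mm thick with a 14 mm ball at its free end, 127 mm from the post's axis, turning about the post. 0 (folded) = it points along the stand's -x (to the robot); grows anticlockwise from above to its stop at 1.57, where it points along the stand's -y (opposite to the peg). Starts at 0 to 0.35. Stays where it is left; about 1 N at its middle moves it.
- swing_hinge (a point): point on the post's axis at the height of the arm's rod axis, 205 mm above the desk; axes as the key stand's.
- swing_seat (a point): point on the arm's rod axis, 70 mm from the post's axis; its x axis points along the arm back to the post, z up.
- hook_tab (a point): S-hook, 60 g: 5 mm wire bent to an S in its own x-z plane with a black flat grip tab on top, 118 mm tall. This point is the tab's centre; tab 22 (x) x 12 (y) x 36 (z) mm, grip it across y. z up. The S: upper bow open downwards, free end at -x; slanting shank from x +15, z -41 to x -15, z -81 mm; lower end points to +x and goes through a hole moving to +x.
- hook_bow (a point): S-hook: top of the upper bow, on the wire axis, 26 mm below hook_tab. The bow is 25 mm wide inside; its free end (x -15 mm) reaches 26 mm down from this point, so lift 30 mm to take it off a rod sideways. Resting on the 8 mm peg or arm this point is 6.5 mm above the rod's axis. The shank is 36 mm below this point at x = 0.
- hook_seat (a point): S-hook: middle of the lower trough on the wire axis (98 mm below hook_tab, 2 mm towards +x), where a hung plate rests. The trough is flat 7 mm to -x and 5 mm to +x of this point, then turns up to a tip 16 mm to +x and 10 mm above it (wire axis): the end is 15 mm tall over its wire.
- tall_hole (a point): taller tag: plain aluminium plate 4 (x) x 54 (y) x 95 (z) mm, about 45 g, standing loosely upright in a slot. This point is the centre of its round through-hole, 24 mm across, 75 mm above the tag's lower edge; the hole runs along x, which points roughly away from the robot at the start. Hung on the trough, this point is about 9.5 mm below the wire axis.
- tag_holder: wooden holder fixed to the desk, 44 (x) x 156 (y) x 32 (z) mm, with two slots side by side at y = +38 and -38 mm, each 6 (x) x 58 (y) mm and 26 mm deep (slot floor 6 mm above the desk); the tags stand in them, either one in either slot. Origin: middle of its underside.
- short_hole (a point): shorter tag, to be left alone: same plate but 70 mm tall; the centre of its 24 mm hole, 50 mm above its lower edge.
- label_roll: bystander: white roll of labels, 72 mm across, 40 mm high; origin at the middle of its underside.
- stapler: bystander: black desk stapler, 36 x 146 x 56 mm high; origin at the middle of its underside.
- tape_measure: bystander: tape measure, 31 x 78 x 54 mm high; origin at the middle of its underside.
- tall_tag: the taller tag itself; origin: middle of its lower edge, 75 mm below tall_hole; axes as tall_hole's.
There are look-alikes about, which are no part of the job. What is shaped like the tall_tag but blue is not meant. Leave any red look-alike of the part that bears hook_tab alone.

How it is judged (in metres and radians):
On the way, in this order (a step that is already met when the one before it is completed fails the run):
1. the folding arm stands out at its stop (value of joint swing_arm above 1.45 rad), for 0.2 s.
2. the taller tag hangs on the lower end of the S-hook, clear of the holder (distance between tall_hole and hook_seat below 0.018 m and height (world z) of tall_hole above 0.115 m), for 0.3 s.
At the end, for the whole second after the job is handed in: Arm within 0.12 rad of its stop; bow of the S-hook rests over the arm (0-12 mm above its axis, 12 mm aside, 15-115 mm from the post axis), hook upright within 0.6 rad; tall tag hangs on the trough (hole centre within 18 mm of hook_seat); short tag still down in its slot (value of joint swing_arm above 1.45 rad and distance between tall_hole and hook_seat below 0.018 m and x of hook_bow in the frame of swing_seat between -0.045 and 0.055 m and y of hook_bow in the frame of swing_seat between -0.012 and 0.012 m and z of hook_bow in the frame of swing_seat between 0 and 0.012 m and angle between hook_tab's own z axis and vertical below 0.6 rad and height (world z) of tall_hole above 0.1 m and z of short_hole in the frame of tag_holder below 0.062 m); the robot touches nothing.
It fails at once if the fingers touch the taller tag (over 1 N) (contact force between the fingers and tall_tag above 1 N).
It fails at once if the shorter tag is moved by more than 20 mm (distance of short_hole from where it was at the start of the episode above 0.02 m).
It fails at once if a bystander (label roll, stapler, tape measure) is moved by more than 30 mm (distance of any of label_roll, stapler, tape_measure from where it was at the start of the episode above 0.03 m).
It also fails if it takes over 69 s, if anything falls off the work surface, if the arm or the gripper's body presses on something with over 40 N, if the wrist force passes 120 N, or if a joint passes its speed limit or range.

## Working session

There is one attempt and no reset: what is moved stays moved. The work goes in short steps, Python scripts to look and compute and a tool call to move; the robot and the scene stay as the last step left them, time stands still between calls to the robot, and variables do not carry over. Pictures are saved under pics/ and viewed, on a budget of 10 in all, crops included, one or two more only if the job needs it, and the job is handed in when it is done.

Besides the shell and the picture viewer there is one more tool, called after "Call:" as name(argument=value, ...) on one line, values as JSON. move_arm: Moves the arm, as the interface text tells. Shifts and turns lie within -1 to 1; 1 stands for 100 mm of shift or pi/2 rad of turn. Its arguments: {"type":"object","properties":{"motion":{"type":"array"}},"required":["motion"]}

```bash
mkdir -p pics; ls; cat > h.py <<'E'
from workcell import telemetry, optics, order, ctrl
import numpy as np, cv2
from scipy.spatial.transform import Rotation as Rot
def save(cam,fn,crop=None,scale=1):
    im=optics.get_image(cam)[:,:,::-1]
    if crop: im=im[crop[1]:crop[3],crop[0]:crop[2]]
    im=cv2.resize(im,None,fx=scale,fy=scale,interpolation=cv2.INTER_CUBIC)
    cv2.imwrite('pics/'+fn,im)
def proj(cam,X):
    c=optics.camera_info(cam); p=np.array(c['R'])@np.array(X)+np.array(c['t']); u=p[:2]/p[2]
    u=u*(1+c['k1']*(u@u)); m=np.array(c['mtx']); return (m@[u[0],u[1],1])[:2]
def lm(cam,q):
    for r in optics.landmark_of(cam,q): print(cam,q,np.round(r['location'],1),round(r['confidence'],2),np.round(proj(cam,r['location'])))
E
python3 - <<'E'
from h import *
o=telemetry.get_obs(); print(o, ctrl.grip_point_offset)
save('scene','s0.png',scale=1.4); save('top','t0.png',scale=1.4)
for q in ['key_stand','swing_seat','hook_tab','hook_seat','tall_hole','short_hole','tag_holder','label_roll','stapler','tape_measure']:
    for c in ['scene','top']: lm(c,q)
for c in ['scene','top']:
    i=optics.camera_info(c); print(c,np.round(-np.array(i['R']).T@np.array(i['t'])))
E
```

```text
pics
{'t': 0.0, 'qpos': array([ 1.16302365e+00,  4.23836704e-01,  1.63071589e+00, -3.61296976e-05,
        1.08861934e+00, -1.89889907e-02]), 'qvel': array([-0.00019373,  0.00052789, -0.00217368, -0.00173618,  0.00017785,
       -0.0019786 ]), 'joint_torque': array([ 2.05333217e-04, -5.44629157e+01, -2.73672026e+01,  6.43466832e-02,
        2.27674964e-02, -1.02405261e-04]), 'ee_pos': array([236.66301608, 577.8318596 , 221.89412303]), 'orientation': array([-6.06776434e-01, -3.08212850e+00,  2.43488488e-03]), 'ft_force': array([0.39992802, 0.12592811, 0.54769516]), 'moment': array([ 0.06343787,  0.0167783 , -0.02826031]), 'width': 87.70612603049581} 18.700000000000003
scene key_stand [ 5.291e+02  1.430e+02 -5.000e-01] 0.7 [221. 280.]
top key_stand [ 5.333e+02  1.419e+02 -1.000e-01] 0.75 [208. 228.]
scene swing_seat [459.5 138.5 205.1] 0.72 [228. 251.]
scene swing_seat [420.6   2.8  -2.2] 0.55 [298. 294.]
top swing_seat [459.8 141.  201.1] 0.67 [195. 256.]
top swing_seat [548.4 233.9 189.4] 0.42 [152. 214.]
top swing_seat [6.059e+02 1.300e+00 4.000e-01] 0.36 [264. 199.]
scene hook_tab 
[... 847 characters left out ...]
.]
scene tag_holder [ 530.  -207.8   -1.2] 0.61 [349. 226.]
scene tag_holder [546.9 236.8 213.2] 0.35 [160. 233.]
top tag_holder [ 529.5 -203.5    1.6] 0.63 [345. 227.]
top tag_holder [530.  140.8 207. ] 0.16 [195. 222.]
scene label_roll [602.6   5.2  -3.2] 0.75 [262. 236.]
top label_roll [605.    3.5  -1.2] 0.75 [263. 199.]
scene stapler [ 664.8 -212.7   -2.3] 0.91 [323. 191.]
top stapler [ 663.9 -211.1   -2.2] 0.78 [345. 176.]
scene tape_measure [424.6   3.7  -2.2] 0.62 [297. 292.]
top tape_measure [425.7   6.4  -1.9] 0.88 [263. 270.]
top tape_measure [ 530.9 -245.9    7.2] 0.71 [362. 226.]
top tape_measure [548.9 232.9 190.9] 0.24 [152. 214.]
scene [ 48. 257. 819.]
top [ 443.   -6. 1090.]
```

View pics/s0.png

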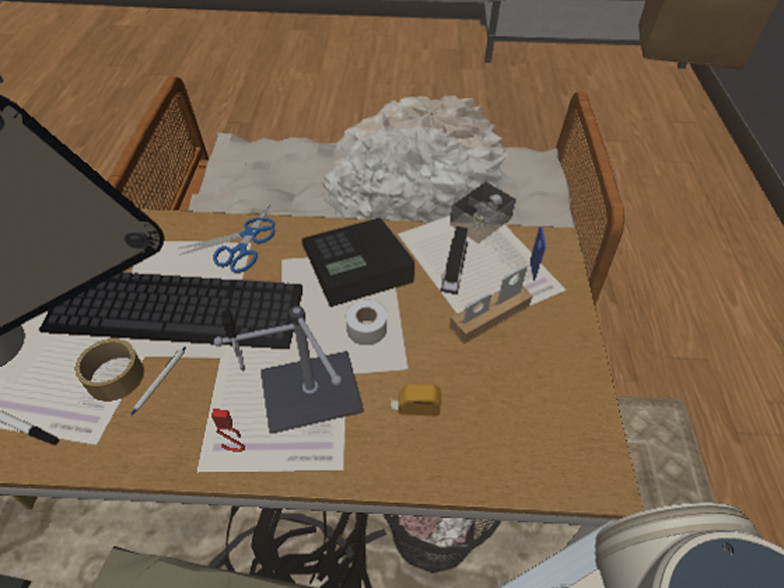

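View pics/t0.png

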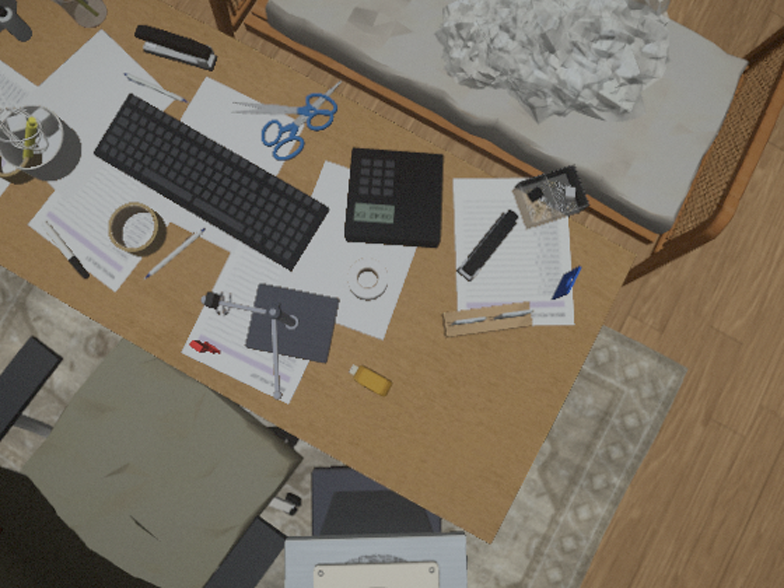

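The hook on the peg with the black tab (549,234; top px 149,213) is the right one; the red one (487,279; px 142,246) is a decoy. The taller grey tag stands in the holder at (531,-247; px 369,223). The blue plate (587,-343; px 405,200) is a decoy, and the short grey tag (524,-169; px 335,229) stays. The stand's yaw is about -11°, and the folding arm is at about 0.23 rad.

I'm going to the +y side of the folding arm with the fingers shut.

Call:
move_arm(motion=[[0,[-0.23,-0.29,0],-0.061],[0,[-0.23,-0.29,0],-0.061],[0,[-0.23,-0.29,0],0],[0,[-0.23,-0.29,0],0],[0,[-0.23,-0.29,0],0]])

```text
t: 1.52
ee_pos: [311.7, 410.8, 222.0]
orientation: [0.28, 3.129, 0.007]
ft_force: [0.8, -0.3, -0.2]
width: 58.1
```

Call:
move_arm(motion=[[0,[-0.23,-0.29,0],0],[0,[-0.23,-0.29,0],0],[0,[-0.23,-0.29,0],0],[0,[0,0,0],0]])

```text
t: 1.85
ee_pos: [367.3, 303.8, 222.2]
orientation: [0.283, 3.127, 0.006]
ft_force: [-0.4, 0.4, -0.2]
width: 31.3
```

```bash
cat >> h.py <<'E'
def st(target=None,yaw=None):
    o=telemetry.get_obs(); R=Rot.from_rotvec(o['orientation']).as_matrix(); p=np.array(o['ee_pos'])
    print('t',round(o['t'],2),'p',np.round(p,1),'yaw(x)',round(np.degrees(np.arctan2(R[1,0],R[0,0])),1),'z',np.round(R[:,2],3),'F',np.round(o['ft_force'],1),'w',round(o['width'],1))
    if target is not None: print(' tool shift',np.round(R.T@(np.array(target)-p)/100,3))
    return p,R
E
python3 - <<'E'
from h import *
st([440,190,222])
save('wrist','w0.png',scale=1.4)
for q in ['key_stand','swing_seat','hook_tab','hook_bow','hook_seat','swing_hinge']: lm('wrist',q)
E
```

```text
t 1.85 p [367.3 303.8 222.2] yaw(x) 169.7 z [ 0.003  0.004 -1.   ] F [-0.4  0.4 -0.2] w 31.3
 tool shift [-0.92  -0.989 -0.001]
wrist hook_tab [486.2 281.6 101.8] 0.5 [274. 313.]
wrist hook_bow [485.3 284.6  71.1] 0.87 [276. 297.]
wrist hook_seat [488.8 282.5   1.3] 0.53 [276. 273.]
```

Call:
move_arm(motion=[[0,[-0.25,-0.28,0],0],[0,[-0.25,-0.28,0],0],[0,[-0.25,-0.28,0.0],0],[0,[-0.1,-0.1,0],0],[0,[0,0,0],0]])

```text
t: 2.62
ee_pos: [433.2, 206.3, 221.5]
orientation: [0.247, 3.129, 0.011]
ft_force: [-0.5, 0.1, 0.3]
width: 0.2
```

```bash
python3 - <<'E'
from h import *
st([440,185,188])
save('wrist','w1.png',scale=1.4)
for q in ['key_stand','swing_seat','hook_tab','hook_bow','hook_seat','swing_hinge']: lm('wrist',q)
E
```

```text
t 2.62 p [433.2 206.3 221.5] yaw(x) 171.0 z [ 0.003  0.007 -1.   ] F [-0.5  0.1  0.3] w 0.2
 tool shift [-0.1   -0.202  0.333]
wrist key_stand [531.8 143.1  -2.3] 0.71 [245. 261.]
wrist hook_tab [485.1 284.9 103. ] 0.92 [361. 243.]
wrist hook_bow [489.1 281.7  74.4] 0.96 [351. 238.]
wrist hook_seat [4.897e+02 2.851e+02 3.000e-01] 0.76 [341. 219.]
```

View pics/w1.png

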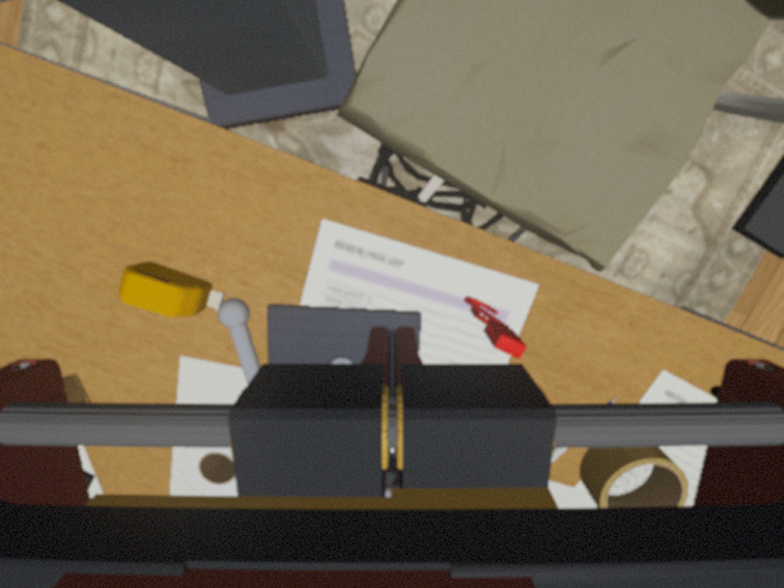

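The wrist picture shows the folding arm's ball at (235,312), the red decoy at (490,330) and the tape measure at (160,290). Next I descend beside the rod and push it along an arc.

Call:
move_arm(motion=[[0,[-0.11,-0.1,0.16],0],[0,[0,-0.1,0.17],0],[0,[0,0,0],0],[0,[-0.04,-0.25,0],0],[0,[-0.04,-0.24,0],0]])

```text
t: 3.38
ee_pos: [440.0, 142.9, 188.4]
orientation: [0.227, 3.129, 0.017]
ft_force: [0.9, 1.4, -0.2]
width: 0.5
```

Call:
move_arm(motion=[[0,[-0.08,-0.22,0],0],[0,[-0.14,-0.19,0],0],[0,[-0.18,-0.14,0],0],[0,[0,0,0],0]])

```text
t: 3.72
ee_pos: [472.0, 82.0, 190.5]
orientation: [0.223, 3.128, 0.019]
ft_force: [0.7, -0.2, -0.6]
width: 0.5
```

```bash
python3 - <<'E'
from h import *
st([488,63,188])
for c in ['scene','top']:
    optics.get_image(c)
    for q in ['swing_seat','swing_hinge']: lm(c,q)
E
```

```text
t 3.72 p [472.   82.  190.5] yaw(x) 171.8 z [ 0.006  0.012 -1.   ] F [ 0.7 -0.2 -0.6] w 0.5
 tool shift [-0.185 -0.166  0.024]
scene swing_seat [492.2  84.9 206.7] 0.61 [247. 227.]
scene swing_hinge [531.2 141.3 203.6] 0.6 [212. 224.]
top swing_hinge [528.8 139.9 205.8] 0.59 [195. 222.]
```

Call:
move_arm(motion=[[0,[-0.16,-0.13,0.02],0],[0,[-0.12,-0.06,0],0],[0,[-0.11,-0.03,0],0],[0,[-0.06,-0.01,0],0],[0,[-0.02,0,0],0]])

```text
t: 4.43
ee_pos: [495.4, 61.2, 185.3]
orientation: [-0.214, -3.096, -0.027]
ft_force: [-1.9, -0.0, 0.8]
width: 0.3
```

```bash
python3 - <<'E'
from h import *
st()
for c in ['scene','top']:
    optics.get_image(c)
    for q in ['swing_seat','swing_hinge']: lm(c,q)
E
```

```text
t 4.43 p [495.4  61.2 185.3] yaw(x) 172.1 z [-0.037  0.02  -0.999] F [-1.9 -0.   0.8] w 0.3
scene swing_seat [514.   73.2 207.8] 0.51 [248. 217.]
scene swing_hinge [531.9 146.3 203.6] 0.61 [209. 225.]
top swing_hinge [550.1 235.  209.7] 0.53 [149. 212.]
```

Call:
move_arm(motion=[[0,[-0.08,-0.01,0],0],[0,[-0.08,0,0],0],[0,[-0.06,0,0],0]])

```text
t: 4.98
ee_pos: [495.2, 61.2, 183.5]
orientation: [-0.213, -3.046, -0.028]
ft_force: [-19.8, 3.4, 19.0]
width: 0.8
```

```bash
python3 - <<'E'
from h import *
st()
for c in ['scene','top']:
    optics.get_image(c)
    for q in ['swing_seat','swing_hinge']: lm(c,q)
E
```

```text
t 4.98 p [495.2  61.2 183.5] yaw(x) 172.0 z [-0.086  0.025 -0.996] F [-19.8   3.4  19. ] w 0.8
scene swing_seat [513.   76.4 203.7] 0.59 [247. 219.]
scene swing_seat [ 5.326e+02  1.444e+02 -2.000e-01] 0.17 [220. 279.]
scene swing_hinge [529.5 145.5 204.6] 0.59 [210. 225.]
```

Call:
move_arm(motion=[[0,[0.1,0,0],0],[0,[0.2,0,0],0],[0,[0.2,0,-0.2],0],[0,[0,0,-0.4],0],[0.6,[0,0,-0.3],0]])

```text
t: 5.7
ee_pos: [445.6, 67.5, 274.2]
orientation: [-0.211, -3.028, -0.024]
ft_force: [0.8, 0.2, 0.2]
width: 4.2
```

```bash
python3 - <<'E'
from h import *
st([510,230,290])
for c in ['scene','top']:
    optics.get_image(c)
    for q in ['swing_seat','swing_hinge','hook_tab','hook_bow','hook_seat']: lm(c,q)
print(telemetry.get_obs()['qpos'])
E
```

```text
t 5.7 p [445.6  67.5 274.2] yaw(x) 172.1 z [-0.104  0.023 -0.994] F [0.8 0.2 0.2] w 4.2
 tool shift [-0.394  1.7   -0.187]
scene swing_seat [512.2  71.5 206.2] 0.57 [249. 217.]
scene swing_hinge [531.5 142.5 202.7] 0.97 [211. 225.]
scene hook_tab [487.  278.6 107.8] 0.79 [159. 296.]
scene hook_tab [551.8 231.4 214.6] 0.59 [162. 230.]
scene hook_bow [547.3 231.  187.2] 0.64 [166. 240.]
scene hook_bow [488.8 286.   73.9] 0.53 [158. 305.]
scene hook_bow [ 532.9 -244.2    4.9] 0.42 [361. 219.]
scene hook_bow [533.2 142.4 205.6] 0.35 [211. 223.]
scene hook_seat [488.7 281.2   1.3] 0.82 [168. 320.]
scene hook_seat [553.3 232.1 109.1] 0.78 [172. 261.]
top hook_tab [485.5 280.5 101.8] 0.67 [141. 247.]
top hook_bow [485.4 284.2  77.2] 0.42 [143. 247.]
top hook_seat [490.2 280.5   3.8] 0.63 [153. 246.]
[ 0.10005883  0.15212405  1.89056649  0.03576353  1.20181397 -1.34581642]
```

```bash
python3 - <<'E'
from h import *
a=[]
for cam,x0,y0,x1,y1 in [('scene',130,205,230,285),('top',120,180,220,260)]:
    im=optics.get_image(cam)[:,:,::-1][y0:y1,x0:x1]; a.append(cv2.resize(im,(400,320),interpolation=cv2.INTER_CUBIC))
cv2.imwrite('pics/hk.png',np.hstack(a))
for s in (1,-1):
  h=np.array([550,233,213.]); x=s*np.array([np.cos(np.radians(-12)),np.sin(np.radians(-12)),0])
  for n,dx,dz in [('tab',0,0),('free',-15,-52),('shTop',15,-41),('shBot',-15,-81),('seat',2,-98),('tip',18,-88)]:
    p=h+x*dx+[0,0,dz]; print(s,n,np.round((proj('scene',p)-[130,205])*4),np.round((proj('top',p)-[120,180])*4+[400,0]))
E
```

```text
1 tab [125. 105.] [517. 129.]
1 free [150. 194.] [537. 168.]
1 shTop [140. 132.] [544. 111.]
1 shBot [161. 227.] [550. 173.]
1 seat [164. 218.] [565. 146.]
1 tip [158. 182.] [567. 116.]
-1 tab [125. 105.] [517. 129.]
-1 free [144. 145.] [549. 113.]
-1 shTop [145. 181.] [532. 166.]
-1 shBot [155. 179.] [562. 120.]
-1 seat [165. 225.] [563. 153.]
-1 tip [164. 240.] [552. 179.]
```

View pics/hk.png

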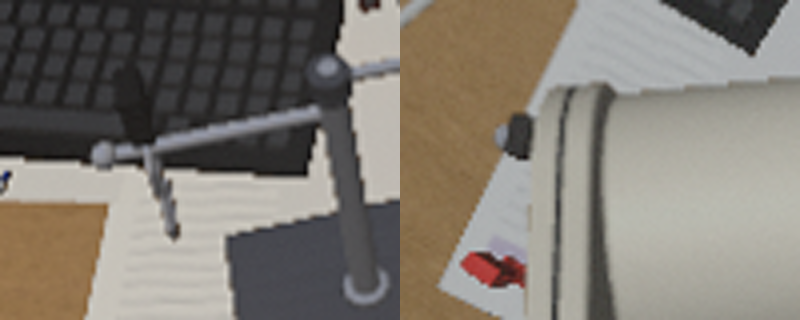

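```bash
python3 - <<'E'
from h import *
a=[]
for f,x0,y0 in [('s0.png',200,290),('t0.png',180,270)]:
    a.append(cv2.resize(cv2.imread('pics/'+f)[y0:y0+100,x0:x0+80],(400,500),interpolation=cv2.INTER_CUBIC))
im=np.hstack(a)
for s,col in ((1,(0,255,0)),(-1,(0,0,255))):
  h=np.array([550,233,213.]); x=s*np.array([np.cos(np.radians(-12)),np.sin(np.radians(-12)),0])
  P=[(0,-26),(15,-41),(-15,-81),(-10,-95),(-5,-98),(7,-98),(14,-94),(18,-88)]
  for k,(cam,x0,y0) in enumerate([('scene',200,290),('top',180,270)]):
    q=[((proj(cam,h+x*a+[0,0,b])*1.4-[x0,y0])*5+[400*k+s*0,0]).astype(int) for a,b in P]
    cv2.polylines(im,[np.array(q)],False,col,1); cv2.circle(im,tuple(int(v) for v in q[-1]),4,col,1)
cv2.imwrite('pics/hk2.png',im)
E
```

```text
(no output)
```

View pics/hk2.png

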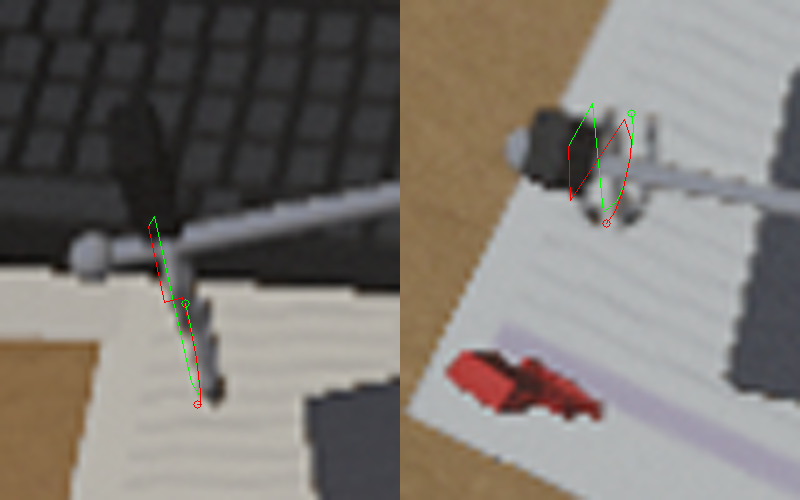

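The S matches the green overlay: its lower tip points to the stand's +x, away from the robot. The hook sits a little closer to the post than the network said. Next I move above it.

Call:
move_arm(motion=[[0.6,[-0.16,0.35,-0.01],0.045],[0.6,[-0.16,0.35,-0.01],0],[0.6,[-0.16,0.35,-0.01],0],[0.6,[-0.16,0.35,-0.01],0],[0.6,[-0.1,0.2,0],0]])

```text
t: 6.82
ee_pos: [551.2, 211.1, 267.8]
orientation: [-0.334, -3.015, -0.016]
ft_force: [-0.4, -0.5, -0.3]
width: 52.7
```

```bash
python3 - <<'E'
from h import *
st([547.6,229.4,265])
optics.get_image('wrist');optics.get_image('scene')
for q in ['hook_tab','hook_bow','hook_seat']: lm('wrist',q);lm('scene',q)
E
```

```text
t 6.82 p [551.2 211.1 267.8] yaw(x) 167.4 z [-0.106  0.022 -0.994] F [-0.4 -0.5 -0.3] w 52.7
 tool shift [0.072 0.17  0.036]
wrist hook_tab [545.  227.4 214.5] 0.82 [302. 221.]
wrist hook_tab [484.2 281.7 101.9] 0.72 [331. 140.]
scene hook_tab [548.6 234.1 213.3] 0.82 [161. 232.]
scene hook_tab [490.  277.2 107.5] 0.68 [159. 295.]
scene hook_tab [531.2 144.6 200.8] 0.64 [211. 226.]
scene hook_tab [547.7 228.8 187.6] 0.62 [167. 239.]
wrist hook_bow [546.4 233.  185.3] 0.74 [308. 216.]
wrist hook_bow [484.6 279.   70.2] 0.62 [326. 144.]
scene hook_bow [488.2 282.8  73.5] 0.62 [160. 305.]
scene hook_bow [549.6 230.6 190.2] 0.5 [165. 238.]
wrist hook_seat [487.8 283.7  -0.9] 0.67 [322. 149.]
wrist hook_seat [551.7 232.7 115.4] 0.65 [303. 210.]
scene hook_seat [4.849e+02 2.821e+02 2.000e-01] 0.8 [168. 322.]
scene hook_seat [550.5 231.6 113.7] 0.63 [172. 260.]
```

Call:
move_arm(motion=[[0.6,[0.07,0.18,0.02],0],[0.6,[0.01,0,0.02],0],[0.6,[0,0,0],0]])

```text
t: 7.47
ee_pos: [543.8, 224.2, 266.0]
orientation: [-0.342, -3.014, -0.015]
ft_force: [-0.2, 0.1, -0.6]
width: 52.3
```

```bash
python3 - <<'E'
from h import *
st([546,230.9,197])
save('wrist','w2.png',scale=1.4)
lm('wrist','hook_tab')
E
```

```text
t 7.47 p [543.8 224.2 266. ] yaw(x) 167.1 z [-0.106  0.022 -0.994] F [-0.2  0.1 -0.6] w 52.3
 tool shift [-0.081  0.072  0.685]
wrist hook_tab [546.5 229.  211. ] 0.6 [287. 233.]
wrist hook_tab [485.7 283.1  99.2] 0.54 [320. 148.]
wrist hook_tab [598.6   8.7   0.7] 0.26 [153. 265.]
```

View pics/w2.png

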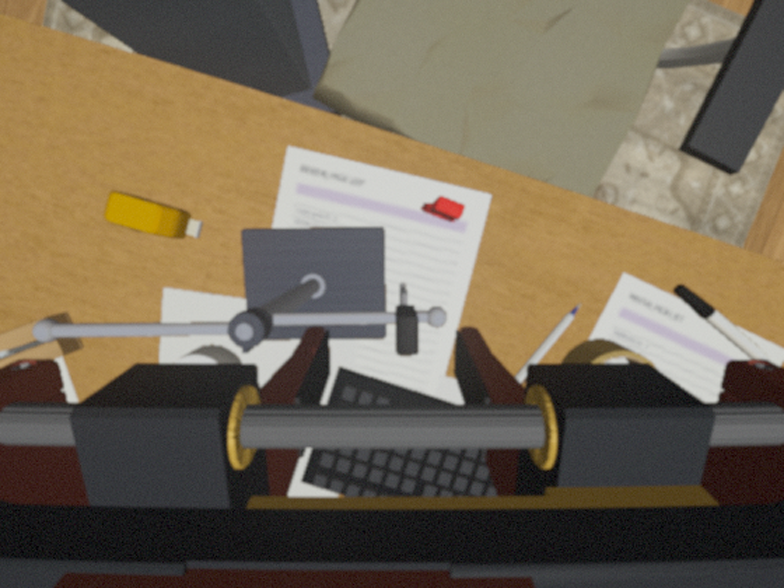

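The tab at (406,330) lies between the open fingers, and the folded-out arm's ball is at (43,330), in line with the peg. I descend and grip.

Call:
move_arm(motion=[[0.6,[-0.06,0.06,0.2],0],[0.6,[-0.02,0.01,0.25],0],[0.6,[0,0,0.2],0],[0.6,[0,0,0.03],0],[0.6,[0,0,0],0]])

```text
t: 7.98
ee_pos: [548.7, 228.1, 198.8]
orientation: [-0.347, -3.02, -0.018]
ft_force: [1.4, 0.4, 1.7]
width: 52.4
```

```bash
python3 - <<'E'
from h import *
st([546,230.9,197])
E
```

```text
t 7.98 p [548.7 228.1 198.8] yaw(x) 166.9 z [-0.1    0.024 -0.995] F [1.4 0.4 1.7] w 52.4
 tool shift [0.031 0.021 0.021]
```

Call:
move_arm(motion=[[0.6,[0.02,0.02,0],0],[0,[0,0,0],0],[0,[0,0,0],0],[0,[0,0,0],0],[0,[0,0,0],0]])

```text
t: 8.4
ee_pos: [549.3, 230.4, 203.4]
orientation: [-0.348, -3.025, -0.022]
ft_force: [-0.2, 0.4, -0.1]
width: 29.4
```

Call:
move_arm(motion=[[0,[0,0,0],0],[0,[0,0,0],0],[0,[0,0,0],0],[0,[0,0,0],0]])

```text
t: 8.73
ee_pos: [550.0, 230.7, 204.9]
orientation: [-0.348, -3.027, -0.024]
ft_force: [-0.6, -0.9, 0.3]
width: 11.8
```

```bash
python3 - <<'E'
from h import *
p,R=st()
# unhook path in stand axes: (dx along hook +x, dz)
x=np.array([np.cos(np.radians(-12)),np.sin(np.radians(-12)),0])
for a,b in [(0,12),(8,12.5),(7,6),(45,0)]: print(np.round(R.T@(x*a+[0,0,b])/100,3))
E
```

```text
t 8.73 p [550.  230.7 204.9] yaw(x) 166.9 z [-0.092  0.026 -0.995] F [-0.6 -0.9  0.3] w 11.8
[ 0.011  0.001 -0.119]
[-0.068  0.002 -0.132]
[-0.064  0.002 -0.066]
[-0.448  0.009 -0.043]
```

Call:
move_arm(motion=[[0,[0.01,0,-0.12],0],[0,[-0.07,0,-0.12],0],[0,[-0.06,0,-0.06],0]])

```text
t: 8.98
ee_pos: [562.5, 227.0, 234.0]
orientation: [-0.346, -3.023, -0.02]
ft_force: [-0.1, -0.4, 0.1]
width: 12.2
```

```bash
python3 - <<'E'
from h import *
p,R=st()
x=np.array([np.cos(np.radians(-12)),np.sin(np.radians(-12)),0])
d=p-[550,230.7,204.9]; print('along',d@x,'z',d[2])
E
```

```text
t 8.98 p [562.5 227.  234. ] yaw(x) 166.9 z [-0.097  0.025 -0.995] F [-0.1 -0.4  0.1] w 12.2
along 13.047686936943647 z 29.093207242435938
```

Call:
move_arm(motion=[[0,[-0.1,0,-0.02],0],[0,[-0.15,0,-0.02],0],[0,[-0.25,0,-0.05],0],[0,[-0.1,0,-0.1],0],[0,[0,0,-0.1],0]])

```text
t: 9.4
ee_pos: [628.3, 211.5, 258.9]
orientation: [-0.346, -3.024, -0.021]
ft_force: [-0.8, -0.7, -0.7]
width: 11.3
```

```bash
python3 - <<'E'
from h import *
p,R=st()
for c in ['top','scene','wrist']:
  optics.get_image(c)
  for q in ['hook_tab','hook_seat']: lm(c,q)
x=np.array([np.cos(np.radians(-12)),np.sin(np.radians(-12)),0])
print('rough seat',p-18.7*R[:,2]-[0,0,10+98]+2*x)
lm('top','tall_hole');lm('scene','tall_hole');lm('top','short_hole');lm('scene','short_hole');lm('scene','tag_holder');lm('top','tag_holder')
E
```

```text
t 9.4 p [628.3 211.5 258.9] yaw(x) 166.9 z [-0.096  0.025 -0.995] F [-0.8 -0.7 -0.7] w 11.3
scene hook_tab [486.3 277.6 103.8] 0.74 [160. 297.]
scene hook_tab [625.6 216.4 270. ] 0.52 [152. 181.]
scene hook_seat [488.3 281.7   1.5] 0.72 [168. 321.]
scene hook_seat [626.4 215.  168.2] 0.65 [163. 215.]
wrist hook_tab [483.7 283.6 101.6] 0.91 [315.  66.]
wrist hook_tab [623.4 210.5 266.7] 0.65 [276. 253.]
wrist hook_tab [527.5 143.1  -2.3] 0.39 [217. 144.]
wrist hook_seat [627.4 214.3 169.7] 0.88 [282. 224.]
wrist hook_seat [491.3 281.9  -3.4] 0.73 [306.  96.]
wrist hook_seat [5.963e+02 4.700e+00 3.000e-01] 0.27 [139. 211.]
rough seat [631.99692178 210.58846541 169.51174618]
top tall_hole [ 584.2 -344.    76. ] 0.53 [407. 201.]
top tall_hole [ 531.1 -244.    80.1] 0.4 [367. 223.]
top short_hole [ 523.4 -168.6   53.4] 0.66 [334. 228.]
scene short_hole [530.7 145.5   1.1] 0.46 [220. 280.]
scene tag_holder [625.7 210.7 242.2] 0.54 [158. 190.]
top tag_holder [602.8   2.8   1.5] 0.41 [263. 200.]
```

Call:
move_arm(motion=[[0,[0,-0.2,-0.02],-0.067],[0,[0,-0.35,0],-0.067],[0,[0,-0.38,0],-0.067],[0,[0.05,-0.38,0],0],[0,[0.1,-0.38,0],0]])

```text
t: 10.57
ee_pos: [610.5, 45.6, 257.9]
orientation: [0.177, -3.044, -0.049]
ft_force: [0.5, 1.0, -0.3]
width: 11.6
```

Call:
move_arm(motion=[[0,[0.12,-0.38,0],0],[0,[0.15,-0.38,0],0],[0,[0.15,-0.38,0],0],[0,[0.15,-0.38,0],0],[0,[0.15,-0.35,0],0]])

```text
t: 10.98
ee_pos: [559.2, -154.8, 257.8]
orientation: [0.18, -3.046, -0.048]
ft_force: [0.2, 0.1, -0.9]
width: 11.8
```

```bash
python3 - <<'E'
from h import *
p,R=st([486,-250,220])
E
```

```text
t 10.98 p [ 559.2 -154.8  257.8] yaw(x) -173.1 z [-0.092  0.026 -0.995] F [ 0.2  0.1 -0.9] w 11.8
 tool shift [ 0.804 -0.873  0.419]
```

Call:
move_arm(motion=[[0,[0.25,-0.25,0.05],0],[0,[0.25,-0.25,0.1],0],[0,[0.2,-0.22,0.1],0],[0,[0.1,-0.1,0.1],0],[0,[0,0,0],0]])

```text
t: 11.4
ee_pos: [481.3, -256.3, 227.4]
orientation: [0.169, -3.05, -0.043]
ft_force: [-0.9, 0.6, -1.2]
width: 11.7
```

```bash
python3 - <<'E'
from h import *
p,R=st([486,-250,220])
for c in ['scene','top','wrist']:
  save(c,c+'3.png')
  for q in ['hook_tab','hook_seat','tall_hole','short_hole']: lm(c,q)
ims=[]
h=proj('scene',[510,-245,110]);
a=cv2.imread('pics/scene3.png'); b=cv2.imread('pics/wrist3.png')
x,y=int(h[0])-50,int(h[1])-60
print(x,y)
cv2.imwrite('pics/c3.png',np.hstack([cv2.resize(a[y:y+105,x:x+100],(400,420),interpolation=cv2.INTER_CUBIC),b[:,150:550]]))
E
```

```text
t 11.4 p [ 481.3 -256.3  227.4] yaw(x) -173.6 z [-0.088  0.023 -0.996] F [-0.9  0.6 -1.2] w 11.7
 tool shift [-0.06   0.055  0.071]
scene hook_tab [489.1 277.6 106.7] 0.63 [159. 295.]
scene hook_seat [ 481.6 -250.7  136.1] 0.62 [386. 197.]
scene hook_seat [490.3 281.2   0.6] 0.53 [168. 320.]
scene tall_hole [ 586.2 -345.3   70.9] 0.73 [385. 175.]
scene tall_hole [ 532.6 -244.5   81.9] 0.71 [366. 199.]
scene tall_hole [531.4 143.1 205.3] 0.46 [211. 224.]
scene short_hole [ 526.5 -171.7   55. ] 0.49 [341. 218.]
top hook_tab [485.6 279.9 101.8] 0.44 [141. 246.]
top hook_seat [491.9 281.5   1.6] 0.58 [152. 245.]
top tall_hole [ 582.3 -345.3   74.6] 0.52 [407. 202.]
top short_hole [ 521.6 -168.4   53.9] 0.48 [334. 229.]
wrist hook_tab [ 480.4 -255.5  236.6] 0.76 [279. 249.]
wrist hook_seat [ 487.  -250.2  139.9] 0.66 [281. 224.]
wrist short_hole [ 525.3 -165.5   53.4] 0.91 [344. 246.]
323 137
```

View pics/c3.png

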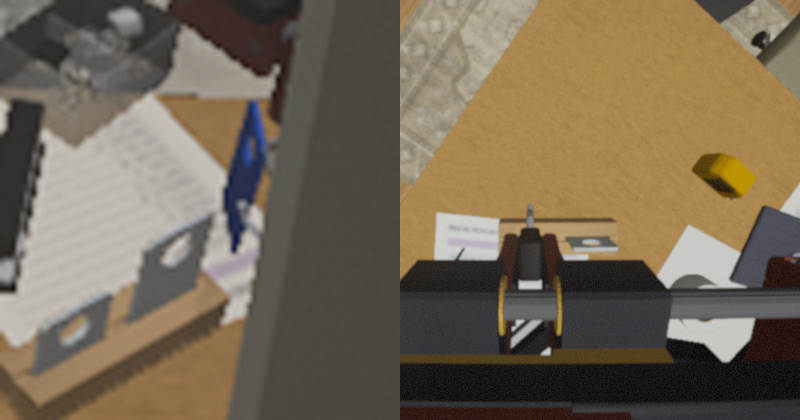

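The tall tag's hole is at (178,248) in the left crop and the short tag is to its left. The wrist view shows the hook in the fingers in front of the holder. I lower to insertion height.

Call:
move_arm(motion=[[0,[0,0.01,0.18],0],[0,[0,0,0.2],0],[0,[0,0,0.16],0],[0,[0,0,0.05],0],[0,[0,0,0],0]])

```text
t: 12.57
ee_pos: [480.4, -252.9, 169.7]
orientation: [0.174, -3.056, -0.038]
ft_force: [-0.5, 0.4, 0.3]
width: 11.7
```

```bash
python3 - <<'E'
from h import *
p,R=st([483.5,-255,165.6])
for c in ['scene','top','wrist']:
  save(c,c+'4.png')
  for q in ['hook_seat','tall_hole']: lm(c,q)
E
```

```text
t 12.57 p [ 480.4 -252.9  169.7] yaw(x) -173.4 z [-0.081  0.02  -0.996] F [-0.5  0.4  0.3] w 11.7
 tool shift [-0.032 -0.025  0.037]
scene hook_seat [488.5 284.3   3.3] 0.7 [166. 321.]
scene tall_hole [ 534.4 -244.2   84.8] 0.82 [366. 198.]
scene tall_hole [ 587.7 -343.7   71. ] 0.61 [384. 175.]
top hook_seat [489.6 281.6   1.8] 0.63 [152. 246.]
top hook_seat [ 484.1 -250.7   77.8] 0.43 [371. 243.]
top tall_hole [ 532.6 -248.7   10.2] 0.68 [363. 225.]
top tall_hole [ 532.8 -250.    79.5] 0.35 [370. 223.]
top tall_hole [603.8   1.3   2.1] 0.27 [264. 199.]
wrist hook_seat [ 486.3 -251.6   82.8] 0.56 [279. 226.]
wrist tall_hole [ 533.9 -246.6   80.1] 0.62 [278. 275.]
```

Call:
move_arm(motion=[[0,[-0.05,0,0.03],0],[0,[-0.1,0,0],0],[0,[0,0,0],0]])

```text
t: 13.27
ee_pos: [497.5, -251.8, 167.6]
orientation: [0.173, -3.061, -0.034]
ft_force: [0.6, 0.1, 0.1]
width: 11.9
```

```bash
python3 - <<'E'
from h import *
p,R=st()
seat=p+[4.3,2.4,-89.5]; print(seat); 
st(p+np.array([532.3,-246.6,76])-seat)
E
```

```text
t 13.27 p [ 497.5 -251.8  167.6] yaw(x) -173.5 z [-0.077  0.018 -0.997] F [0.6 0.1 0.1] w 11.9
[ 501.83360637 -249.44125311   78.11339361]
t 13.27 p [ 497.5 -251.8  167.6] yaw(x) -173.5 z [-0.077  0.018 -0.997] F [0.6 0.1 0.1] w 11.9
 tool shift [-0.307 -0.006 -0.002]
```

Call:
move_arm(motion=[[0,[-0.08,0,0.005],0],[0,[-0.08,0,0],0]])

```text
t: 13.43
ee_pos: [514.0, -249.8, 165.7]
orientation: [0.173, -3.06, -0.035]
ft_force: [-0.1, -0.1, -0.5]
width: 11.7
```

```bash
python3 - <<'E'
from h import *
p,R=st()
seat=p+[4.3,2.4,-89.5]; print(seat); 
st(p+np.array([532.3,-246.6,76])-seat)
save('scene','s5.png'); save('wrist','w5.png')
a=cv2.imread('pics/s5.png');b=cv2.imread('pics/w5.png')
for n in ['scene','wrist']:
  for q in ['hook_seat','tall_hole']: lm(n,q)
cv2.imwrite('pics/c5.png',np.hstack([cv2.resize(a[145:235,330:410],(400,450),interpolation=cv2.INTER_CUBIC),cv2.resize(b[190:280,240:320],(400,450),interpolation=cv2.INTER_CUBIC)]))
E
```

```text
t 13.43 p [ 514.  -249.8  165.7] yaw(x) -173.5 z [-0.078  0.018 -0.997] F [-0.1 -0.1 -0.5] w 11.7
[ 518.31208304 -247.35135607   76.15303844]
t 13.43 p [ 514.  -249.8  165.7] yaw(x) -173.5 z [-0.078  0.018 -0.997] F [-0.1 -0.1 -0.5] w 11.7
 tool shift [-0.14  -0.008 -0.009]
scene hook_seat [488.3 280.6  -0.5] 0.78 [168. 321.]
scene hook_seat [ 518.6 -244.6   71.1] 0.39 [369. 206.]
scene tall_hole [ 532.3 -243.2   83.5] 0.72 [366. 199.]
wrist hook_seat [ 524.1 -248.6   76.5] 0.76 [277. 232.]
wrist tall_hole [ 532.4 -247.7   82.6] 0.94 [277. 243.]
wrist tall_hole [ 512.8 -254.5  173.5] 0.26 [272. 255.]
```

View pics/c5.png

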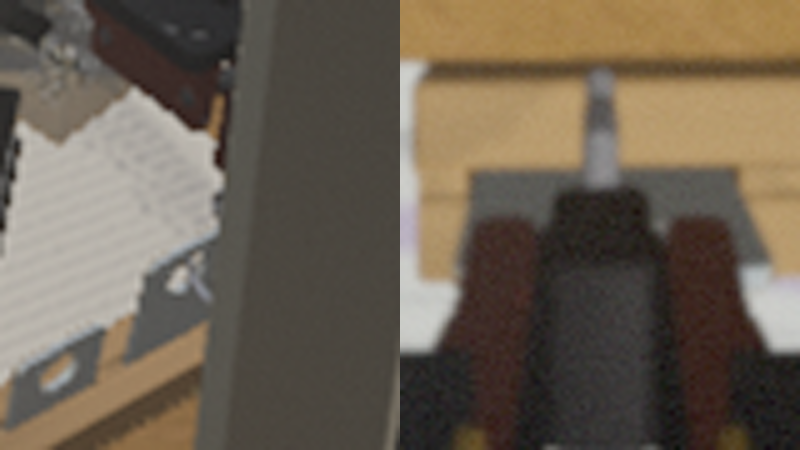

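The tip is entering the hole at (190,280) in the left crop and no force shows. I finish the insertion.

Call:
move_arm(motion=[[0,[-0.08,0,-0.005],0],[0,[-0.05,0,-0.005],0],[0,[0,0,0],0]])

```text
t: 13.98
ee_pos: [526.3, -248.3, 165.8]
orientation: [0.172, -3.059, -0.035]
ft_force: [-0.1, 0.6, -0.5]
width: 11.8
```

```bash
python3 - <<'E'
from h import *
p,R=st()
seat=p+[4.3,2.4,-89.5]; print(seat); 
optics.get_image('wrist')
for q in ['hook_seat','tall_hole']: lm('wrist',q)
E
```

```text
t 13.98 p [ 526.3 -248.3  165.8] yaw(x) -173.5 z [-0.079  0.019 -0.997] F [-0.1  0.6 -0.5] w 11.8
[ 530.56136981 -245.89739973   76.31307496]
wrist hook_seat [ 531.2 -244.9   76.5] 0.83 [280. 226.]
wrist tall_hole [ 533.2 -244.8   83.1] 0.63 [280. 231.]
```

Call:
move_arm(motion=[[0,[0.008,0,-0.1],0],[0,[0.008,0,-0.1],0],[0,[0.008,0,-0.1],0],[0,[0.008,0,-0.1],0],[0,[0.008,0,-0.1],0]])

```text
t: 14.55
ee_pos: [523.6, -249.2, 218.8]
orientation: [0.171, -3.055, -0.039]
ft_force: [-0.1, -0.1, -1.1]
width: 11.4
```

```bash
python3 - <<'E'
from h import *
p,R=st()
seat=p+[4.3,2.4,-89.5]; print(seat); 
for c in ['wrist','scene']:
  optics.get_image(c)
  for q in ['hook_seat','tall_hole']: lm(c,q)
E
```

```text
t 14.55 p [ 523.6 -249.2  218.8] yaw(x) -173.5 z [-0.083  0.021 -0.996] F [-0.1 -0.1 -1.1] w 11.4
[ 527.94095765 -246.84331958  129.31941462]
wrist tall_hole [ 587.6 -342.4   75.1] 0.5 [186. 257.]
wrist tall_hole [ 529.6 -206.     0.7] 0.38 [307. 207.]
scene hook_seat [ 529.6 -243.1  128.3] 0.58 [370. 187.]
scene hook_seat [491.  282.5   2.4] 0.56 [167. 319.]
```

Call:
move_arm(motion=[[0,[0.01,0,-0.15],0],[0,[0.01,0,-0.15],0],[0,[0.01,0,-0.15],0],[0,[0.0,0,-0.05],0],[0,[0,0,0],0]])

```text
t: 15.27
ee_pos: [522.0, -249.0, 263.7]
orientation: [0.171, -3.045, -0.047]
ft_force: [0.1, -0.6, -0.7]
width: 11.7
```

```bash
python3 - <<'E'
from h import *
p,R=st()
seat=p+[4.3,2.4,-89.5]; print(seat); 
for c in ['wrist','scene','top']:
  save(c,c+'6.png')
  for q in ['hook_seat','tall_hole','short_hole']: lm(c,q)
a=cv2.imread('pics/scene6.png');b=cv2.imread('pics/wrist6.png')
cv2.imwrite('pics/c6.png',np.hstack([cv2.resize(a[125:235,320:410],(400,489),interpolation=cv2.INTER_CUBIC),cv2.resize(b[180:290,235:325],(400,489),interpolation=cv2.INTER_CUBIC)]))
E
```

```text
t 15.27 p [ 522.  -249.   263.7] yaw(x) -173.5 z [-0.093  0.026 -0.995] F [ 0.1 -0.6 -0.7] w 11.7
[ 526.30121465 -246.61781615  174.15477442]
wrist hook_seat [ 524.2 -246.   172.8] 0.81 [279. 224.]
wrist tall_hole [ 529.  -247.8  160.9] 0.65 [276. 227.]
wrist tall_hole [ 591.2 -342.3   77.2] 0.63 [193. 253.]
wrist short_hole [ 522.3 -166.9   56.6] 0.59 [336. 210.]
scene hook_seat [ 523.4 -241.   170.1] 0.7 [374. 176.]
scene hook_seat [489.3 283.8   2. ] 0.53 [166. 320.]
scene hook_seat [ 530.3 -250.6   90.7] 0.21 [369. 196.]
scene tall_hole [ 523.8 -244.4  166.5] 0.69 [375. 177.]
scene tall_hole [599.1   3.5  -2.9] 0.6 [263. 237.]
scene short_hole [ 525.9 -169.8   54.5] 0.76 [340. 218.]
top hook_seat [490.  284.1   0.5] 0.58 [151. 246.]
top hook_seat [ 518.5 -245.8  170.9] 0.41 [378. 225.]
top short_hole [ 521.7 -170.7   56.7] 0.64 [335. 229.]
```

View pics/c6.png

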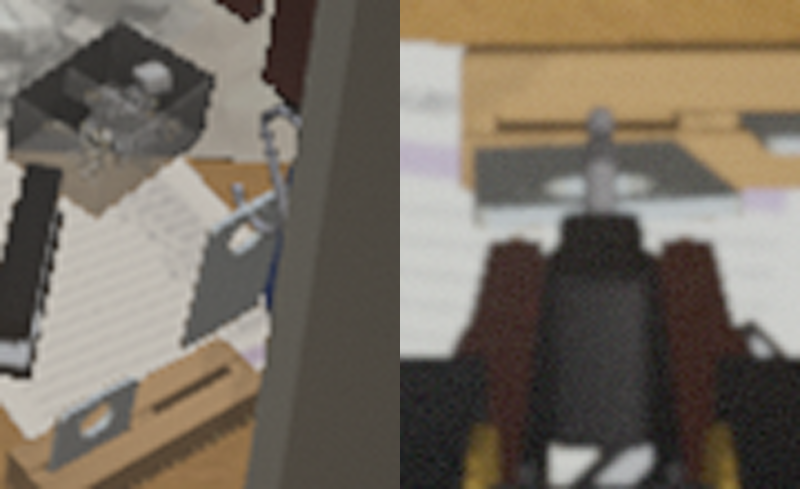

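The tag hangs on the hook, clear of the holder, and the short tag is still in place. I carry it to the +x side of the folded-out arm.

Call:
move_arm(motion=[[0,[-0.1,0.05,0],0.03],[0,[-0.12,0.1,0],0.04],[0,[-0.1,0.15,0],0.05],[0,[-0.05,0.2,0],0.05],[0,[0,0.25,0],0.035]])

```text
t: 16.28
ee_pos: [563.8, -174.9, 261.2]
orientation: [-0.348, -3.026, -0.021]
ft_force: [0.1, 0.7, -1.4]
width: 11.8
```

Call:
move_arm(motion=[[0,[0,0.25,0],0],[0,[0,0.25,0],0],[0,[0,0.25,0],0],[0,[0,0.25,0],0],[0,[0,0.15,0],0]])

```text
t: 16.7
ee_pos: [591.4, -56.9, 261.4]
orientation: [-0.355, -3.025, -0.022]
ft_force: [-0.4, -0.4, -1.0]
width: 11.4
```

```bash
python3 - <<'E'
from h import *
st([568,62,262])
E
```

```text
t 16.7 p [591.4 -56.9 261.4] yaw(x) 166.6 z [-0.093  0.025 -0.995] F [-0.4 -0.4 -1. ] w 11.4
 tool shift [0.501 1.103 0.046]
```

Call:
move_arm(motion=[[0,[0.05,0.25,0],-0.008],[0,[0.08,0.25,0],-0.007],[0,[0.1,0.25,0],0],[0,[0.12,0.2,0.02],0],[0,[0.1,0.1,0.02],0]])

```text
t: 17.12
ee_pos: [571.4, 61.3, 262.1]
orientation: [-0.317, -3.032, -0.024]
ft_force: [-0.3, 0.1, -1.7]
width: 11.8
```

```bash
python3 - <<'E'
from h import *
p,R=st([561.9,63.4,262])
for c in ['wrist','scene','top']:
  save(c,c+'7.png')
  for q in ['hook_seat','hook_bow','hook_tab','tall_hole','swing_seat','swing_hinge']: lm(c,q)
b=cv2.imread('pics/wrist7.png');a=cv2.imread('pics/scene7.png')
cv2.imwrite('pics/c7.png',np.hstack([cv2.resize(a[150:290,160:290],(400,431),interpolation=cv2.INTER_CUBIC),cv2.resize(b[140:280,200:330],(400,431),interpolation=cv2.INTER_CUBIC)]))
E
```

```text
t 17.12 p [571.4  61.3 262.1] yaw(x) 168.1 z [-0.091  0.025 -0.996] F [-0.3  0.1 -1.7] w 11.8
 tool shift [0.096 0.001 0.01 ]
wrist hook_seat [573.   64.1 171. ] 0.83 [284. 223.]
wrist hook_seat [489.1 285.1   0.6] 0.63 [421. 111.]
wrist hook_bow [485.5 283.9  72.3] 0.98 [449.  96.]
wrist hook_bow [565.3  58.9 240.8] 0.74 [277. 234.]
wrist hook_tab [487.2 282.5  97. ] 0.93 [462.  93.]
wrist hook_tab [567.6  59.8 270.2] 0.65 [281. 249.]
wrist tall_hole [578.2  61.  163.9] 0.6 [284. 225.]
wrist swing_seat [574.8  84.3  88.3] 0.24 [301. 205.]
wrist swing_hinge [533.2 138.5 205.9] 0.74 [373. 159.]
scene hook_seat [488.6 281.9   4.7] 0.76 [167. 320.]
scene hook_seat [531.7 146.3 203.4] 0.66 [210. 225.]
scene hook_seat [573.3  59.9 171.7] 0.65 [243. 206.]
scene hook_bow [569.7  57.3 243. ] 0.7 [243. 183.]
scene hook_bow [488.5 284.7  76.9] 0.64 [159. 304.]
scene hook_bow [423.6   4.9  -1.2] 0.25 [296. 293.]
scene hook_tab [489.2 281.1 106.2] 0.74 [157. 296.]
scene hook_tab [572.7  61.4 274.5] 0.6 [240. 171.]
scene hook_tab [573.5  59.4 170.8] 0.5 [243. 206.]
scene tall_hole [576.7  50.7 167.6] 0.61 [246. 204.]
scene swing_seat [512.2  75.9 205.5] 0.69 [247. 219.]
scene swing_hinge [587.   25.4  96.9] 0.32 [256. 218.]
top hook_seat [490.9 278.5   0. ] 0.53 [154. 246.]
top hook_bow [487.  286.3  75.9] 0.61 [142. 246.]
top hook_tab [484.7 282.  102.6] 0.44 [140. 247.]
top tall_hole [ 585.9 -340.2   74.4] 0.54 [405. 200.]
top tall_hole [575.7  55.3 159. ] 0.45 [238. 202.]
```

View pics/c7.png

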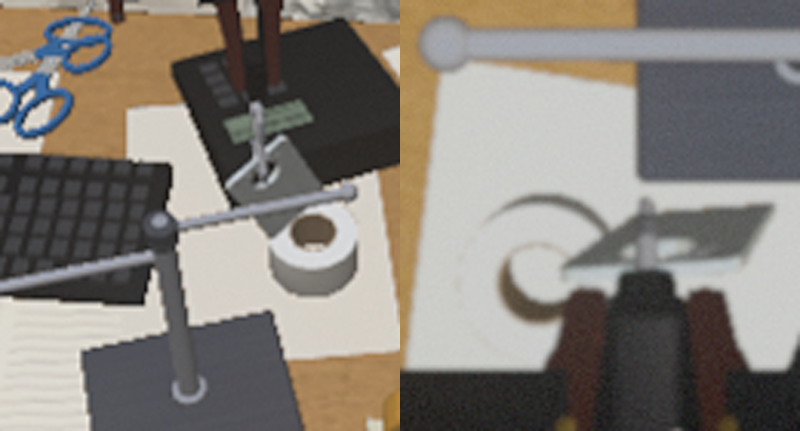

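```bash
python3 - <<'E'
from h import *
c=optics.camera_info('wrist'); R=np.array(c['R']);t=np.array(c['t']);K=np.array(c['mtx'])
dist=np.array([c['k1'],0,0,0,0])
for px in [(214,154),(323.5,154)]:
    u=cv2.undistortPoints(np.array([[px]],float),K,dist)[0,0]
    d=R.T@[u[0],u[1],1]; C=-R.T@t; print(np.round(C+d*(205-C[2])/d[2],1))
p,R=st()
hx=np.array([np.cos(np.radians(-12)),np.sin(np.radians(-12)),0])
print('arm rel. bow',np.round((np.array([513.5,75,205])-(p+[0.5,-.5,-18.5]))@hx,1))
for a,b in [(-10,0),(0,-10)]: print(np.round(R.T@(hx*a+[0,0,b])/100,3))
E
```

```text
[503.7  22.7 205. ]
[521.  103.9 205. ]
t 18.17 p [571.7  59.2 262.2] yaw(x) 168.0 z [-0.091  0.025 -0.996] F [-0.7 -0.5 -0.3] w 11.7
arm rel. bow -60.8
[ 0.1   -0.     0.009]
[-0.009 -0.001  0.1  ]
```

The tag still hangs on the hook, though swung a little. The wrist view shows the arm's ball at (443,43), with the rod level across the top of the crop. I approach at hooking height.

Call:
move_arm(motion=[[0,[0.1,0,0.02],0],[0,[0.15,0,0.02],0],[0,[0.12,0,0.01],0],[0,[0.06,0,0.01],0],[0,[0,0,0],0]])

```text
t: 18.58
ee_pos: [525.4, 69.0, 259.4]
orientation: [-0.319, -3.03, -0.023]
ft_force: [-0.1, -0.5, -1.6]
width: 11.5
```

```bash
python3 - <<'E'
from h import *
p,R=st()
hx=np.array([np.cos(np.radians(-12)),np.sin(np.radians(-12)),0])
bow=p+[0.5,.3,-18.5]; print('arm rel bow x',np.round((np.array([514.8,75,205])-bow)@hx,1),'z',205-bow[2])
for c in ['wrist','scene']:
  save(c,c+'8.png')
  for q in ['hook_seat','hook_bow','hook_tab','tall_hole','swing_seat']: lm(c,q)
b=cv2.imread('pics/wrist8.png');a=cv2.imread('pics/scene8.png')
cv2.imwrite('pics/c8.png',np.hstack([cv2.resize(a[170:260,205:285],(400,450),interpolation=cv2.INTER_CUBIC),cv2.resize(b[180:280,230:320],(400,450),interpolation=cv2.INTER_CUBIC)]))
E
```

```text
t 18.58 p [525.4  69.  259.4] yaw(x) 168.0 z [-0.092  0.025 -0.995] F [-0.1 -0.5 -1.6] w 11.5
arm rel bow x -12.1 z -35.894863868376206
wrist hook_seat [527.1  69.3 169.1] 0.67 [280. 221.]
wrist hook_seat [492.  282.1  -2.9] 0.67 [418. 144.]
wrist hook_bow [520.2  68.7 238.5] 0.79 [278. 232.]
wrist hook_tab [518.5  67.6 267.1] 0.88 [275. 241.]
wrist hook_tab [483.9 283.2 100.6] 0.69 [461. 130.]
wrist tall_hole [524.5  67.4 160.7] 0.7 [278. 216.]
wrist swing_seat [516.2  74.5 203.7] 0.61 [284. 215.]
scene hook_seat [532.9 140.6 201.8] 0.73 [212. 224.]
scene hook_seat [490.7 282.6   0.6] 0.53 [167. 320.]
scene hook_seat [529.7  71.  170.1] 0.47 [247. 223.]
scene hook_bow [490.2 284.   74.6] 0.83 [159. 304.]
scene hook_bow [527.6  68.3 241.1] 0.76 [247. 200.]
scene hook_tab [489.  280.4 106.1] 0.7 [158. 296.]
scene hook_tab [528.7  72.3 268.8] 0.51 [244. 190.]
scene tall_hole [528.9  62.8 163.3] 0.71 [251. 224.]
scene tall_hole [423.4   3.6  -2.2] 0.65 [297. 293.]
scene swing_seat [515.4  73.8 205.9] 0.62 [248. 217.]
```

View pics/c8.png

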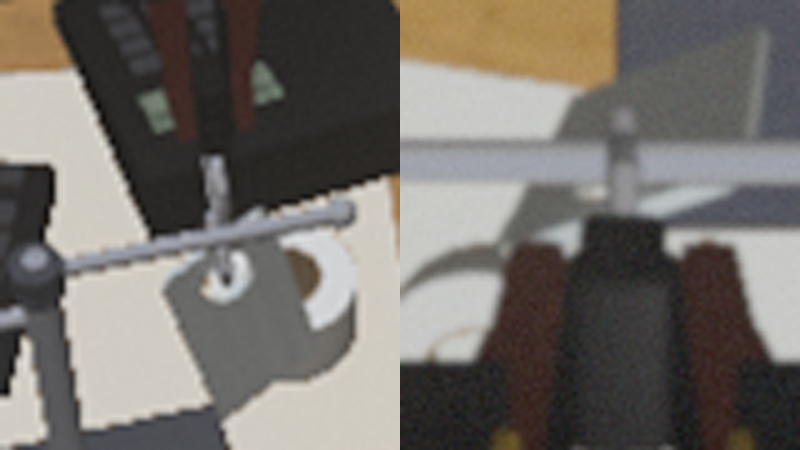

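In the wrist view the bow's free end, at (622,110), has passed over the rod, as computed. I take the diagonal descent in small steps and watch the force.

Call:
move_arm(motion=[[0,[0.035,0,0.05],0],[0,[0.045,0,0.07],0],[0,[0.025,0,0.06],0]])

```text
t: 19.43
ee_pos: [515.8, 71.3, 242.2]
orientation: [-0.321, -3.034, -0.024]
ft_force: [-0.2, 0.1, -1.7]
width: 11.3
```

```bash
python3 - <<'E'
from h import *
p,R=st()
hx=np.array([np.cos(np.radians(-12)),np.sin(np.radians(-12)),0])
bow=p+[0.5,.3,-18.5]; print('arm rel bow x',np.round((np.array([514.8,75,205])-bow)@hx,1),'z',205-bow[2])
E
```

```text
t 19.43 p [515.8  71.3 242.2] yaw(x) 167.9 z [-0.089  0.025 -0.996] F [-0.2  0.1 -1.7] w 11.3
arm rel bow x -2.1 z -18.69705182229262
```

Clear of contact. I lower the last 12 mm or so until the bow rests.

Call:
move_arm(motion=[[0,[0.015,0,0.06],0],[0,[0,0,0.04],0],[0,[0,0,0.02],0]])

```text
t: 19.68
ee_pos: [511.7, 72.1, 229.4]
orientation: [-0.32, -3.033, -0.023]
ft_force: [-4.7, -3.7, 28.8]
width: 11.6
```

```bash
python3 - <<'E'
from h import *
p,R=st()
hx=np.array([np.cos(np.radians(-12)),np.sin(np.radians(-12)),0])
bow=p+[0.5,.3,-18.5]; print('arm rel bow x',np.round((np.array([514.8,75,205])-bow)@hx,1),'z',205-bow[2])
E
```

```text
t 19.68 p [511.7  72.1 229.4] yaw(x) 168.0 z [-0.09   0.025 -0.996] F [-4.7 -3.7 28.8] w 11.6
arm rel bow x 2.0 z -5.883695178051795
```

The bow rests on the rod (29 N up). I ease off slightly and open.

Call:
move_arm(motion=[[0,[-0.01,0,-0.01],0],[0,[0,0,0],0],[0,[0,0,0],0]])

```text
t: 19.93
ee_pos: [513.0, 72.0, 230.5]
orientation: [-0.32, -3.034, -0.024]
ft_force: [0.0, 0.7, -1.2]
width: 11.9
```

```bash
python3 - <<'E'
from h import *
p,R=st()
hx=np.array([np.cos(np.radians(-12)),np.sin(np.radians(-12)),0])
bow=p+[0.5,.3,-18.5]; print('arm rel bow x',np.round((np.array([514.8,75,205])-bow)@hx,1),'z',205-bow[2])
E
```

```text
t 19.93 p [513.   72.  230.5] yaw(x) 168.0 z [-0.089  0.025 -0.996] F [ 0.   0.7 -1.2] w 11.9
arm rel bow x 0.7 z -6.973174885683136
```

Call:
move_arm(motion=[[0.2,[0,0,0],0],[0.3,[0,0,0],0],[0.4,[0,0,0],0],[0.5,[0,0,0],0],[0.5,[0,0,0],0]])

```text
t: 20.35
ee_pos: [512.7, 72.1, 229.5]
orientation: [-0.32, -3.033, -0.023]
ft_force: [-0.1, 0.1, -0.2]
width: 40.4
```

```bash
python3 - <<'E'
from h import *
p,R=st()
for c in ['wrist','scene']:
  save(c,c+'9.png')
  for q in ['hook_seat','hook_bow','hook_tab','tall_hole','swing_seat']: lm(c,q)
E
```

```text
t 20.35 p [512.7  72.1 229.5] yaw(x) 168.0 z [-0.09   0.025 -0.996] F [-0.1  0.1 -0.2] w 40.4
wrist hook_seat [487.6 284.9   0.9] 0.91 [430. 150.]
wrist hook_seat [521.6  71.6 142. ] 0.55 [281. 232.]
wrist hook_bow [508.9  70.3 209. ] 0.85 [276. 237.]
wrist hook_bow [484.9 278.   73.6] 0.72 [457. 146.]
wrist hook_bow [427.7   5.1   1. ] 0.56 [217. 149.]
wrist hook_tab [485.6 285.1  99.9] 0.98 [480. 144.]
wrist hook_tab [510.2  71.  240.7] 0.92 [278. 254.]
wrist tall_hole [514.6  68.7 128.6] 0.85 [276. 222.]
wrist swing_seat [517.8  76.9 205.1] 0.94 [289. 246.]
scene hook_seat [492.1 281.6   1.4] 0.84 [167. 319.]
scene hook_seat [517.9  72.8 140. ] 0.73 [249. 236.]
scene hook_seat [421.7   6.8  -4. ] 0.58 [296. 294.]
scene hook_bow [488.7 280.4  72.5] 0.82 [161. 304.]
scene hook_bow [514.4  71.8 209.6] 0.72 [249. 216.]
scene hook_tab [487.9 280.1 104.7] 0.81 [158. 297.]
scene hook_tab [510.6  76.5 239.8] 0.7 [247. 208.]
scene tall_hole [522.5  66.7 132.8] 0.57 [251. 235.]
scene swing_seat [513.4  75.1 205.2] 0.8 [247. 218.]
```

Call:
move_arm(motion=[[0.5,[0,0,-0.1],0],[0.5,[0,0,-0.15],0],[0.5,[0,0,-0.3],0],[0.5,[0,0,-0.35],0],[0.5,[0,0,-0.35],0]])

```text
t: 21.37
ee_pos: [519.5, 68.5, 353.0]
orientation: [-0.318, -3.017, -0.018]
ft_force: [0.6, 0.3, 0.5]
width: 43.8
```

Call:
move_arm(motion=[[0.5,[-0.3,0,-0.1],0],[0.5,[-0.35,0,0],0],[0.5,[-0.3,0,0],0],[0.5,[0,0,0],0],[0.5,[0,0,0],0]])

```text
t: 21.78
ee_pos: [620.4, 48.0, 369.5]
orientation: [-0.319, -3.037, -0.024]
ft_force: [-0.6, 0.5, -0.3]
width: 43.9
```

```bash
python3 - <<'E'
from h import *
p,R=st()
for c in ['wrist','scene','top']:
  save(c,c+'10.png')
  for q in ['hook_seat','hook_bow','hook_tab','tall_hole','short_hole','swing_seat']: lm(c,q)
b=cv2.imread('pics/wrist10.png');a=cv2.imread('pics/scene10.png')
cv2.imwrite('pics/c10.png',np.hstack([cv2.resize(a[170:290,180:290],(400,436),interpolation=cv2.INTER_CUBIC),cv2.resize(a,(400,436))]))
E
```

```text
t 21.78 p [620.4  48.  369.5] yaw(x) 168.0 z [-0.085  0.024 -0.996] F [-0.6  0.5 -0.3] w 43.9
wrist hook_seat [514.5  70.2 140.9] 0.82 [279. 119.]
wrist hook_bow [510.3  72.6 209.4] 0.73 [280. 106.]
wrist hook_bow [485.6 284.6  71.9] 0.64 [413.  77.]
wrist hook_tab [507.3  70.8 237.3] 0.91 [278.  99.]
wrist hook_tab [482.4 282.7 100.5] 0.84 [420.  70.]
wrist hook_tab [533.5 142.6  -0.6] 0.4 [320. 133.]
wrist tall_hole [ 585.4 -342.2   76.9] 0.87 [ 40. 225.]
wrist tall_hole [519.7  68.5 130.2] 0.62 [278. 125.]
wrist swing_seat [519.   77.  209.5] 0.92 [286. 114.]
scene hook_seat [491.2 282.8   1.2] 0.71 [167. 320.]
scene hook_seat [515.6  72.  137.1] 0.57 [250. 237.]
scene hook_seat [530.9 145.1 204.4] 0.54 [210. 225.]
scene hook_bow [488.9 282.1  75.4] 0.83 [160. 304.]
scene hook_bow [6.013e+02 3.400e+00 3.000e-01] 0.69 [263. 235.]
scene hook_bow [512.6  72.8 209.1] 0.57 [249. 217.]
scene hook_tab [511.3  71.8 239.9] 0.77 [249. 207.]
scene hook_tab [491.5 279.3 102.9] 0.57 [158. 296.]
scene tall_hole [519.   72.5 132.6] 0.65 [249. 238.]
scene swing_seat [515.1  76.6 205.8] 0.76 [246. 217.]
top hook_seat [490.7 281.8   0.6] 0.42 [152. 246.]
top hook_bow [486.8 285.6  76. ] 0.47 [142. 246.]
top hook_tab [485.8 283.  101.5] 0.64 [140. 246.]
top tall_hole [ 579.5 -345.1   76.7] 0.62 [408. 203.]
top short_hole [ 523.3 -169.    51.7] 0.42 [334. 228.]
```

View pics/c10.png

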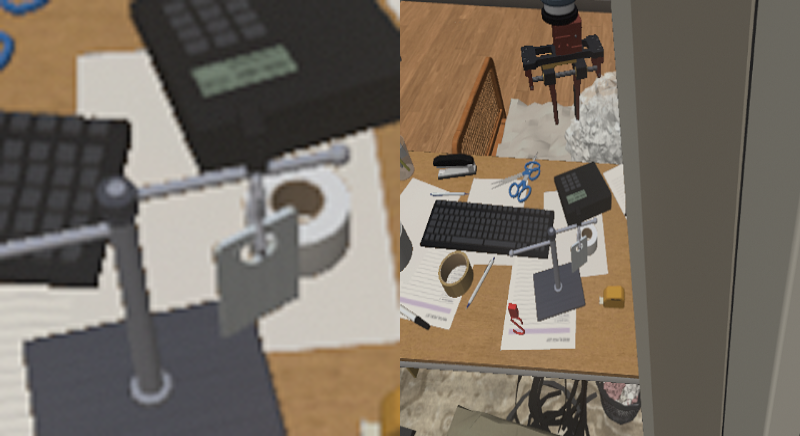

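The hook hangs over the folded-out arm with the tag on its trough, and the gripper is clear. I let it settle, then hand in.

Call:
move_arm(motion=[[0.5,[0,0,0],0],[0.5,[0,0,0],0],[0.5,[0,0,0],0],[0.5,[0,0,0],0],[0.5,[0,0,0],0]])

```text
t: 23.25
ee_pos: [619.7, 48.2, 368.9]
orientation: [-0.318, -3.037, -0.023]
ft_force: [0.0, -0.6, 0.1]
width: 44.0
```

Call:
move_arm(motion=[[0.5,[0,0,0],0],[0.5,[0,0,0],0],[0.5,[0,0,0],0],[0.5,[0,0,0],0],[0.5,[0,0,0],0]])

```text
t: 23.67
ee_pos: [619.7, 48.2, 368.9]
orientation: [-0.318, -3.037, -0.023]
ft_force: [0.6, -0.0, -0.9]
width: 44.4
```

```bash
python3 - <<'E'
from h import *
st()
optics.get_image('scene')
for q in ['hook_seat','hook_bow','tall_hole','swing_seat']: lm('scene',q)
print(order.close_job())
E
```

```text
t 23.67 p [619.7  48.2 368.9] yaw(x) 168.1 z [-0.086  0.024 -0.996] F [ 0.6 -0.  -0.9] w 44.4
scene hook_seat [489.7 280.3   0.5] 0.84 [168. 320.]
scene hook_bow [489.  283.5  73.3] 0.56 [160. 305.]
scene hook_bow [512.9  72.7 214.3] 0.55 [248. 215.]
scene hook_bow [418.7   3.7  -2.7] 0.53 [298. 295.]
scene tall_hole [520.8  69.2 131.1] 0.58 [250. 237.]
scene swing_seat [516.1  78.7 206.1] 0.54 [245. 217.]
the job is handed in; nothing more can be done
None
```

I pushed the folding arm out to its stop and took the S-hook off the peg. I then lifted the taller tag out of its slot by its hole with the hook alone, hung hook and tag over the folded-out arm, let go and handed in at about 24 s. Handing in reports no verdict, so whether it passed isn't known yet.

**Last checks:**
- **Hook:** the bow is about 4–8 mm above the arm's axis, roughly 70 mm from the post.
- **Tag:** its hole is at about 131 mm height, and about 10 mm below the hook's trough in the pictures taken before the final settle.
- **Arm:** it reads at its stop, in line with the peg.
- **Short tag:** still in its slot. The other things on the desk showed no sign of having moved, but I did not measure them again at the end.
- **Robot:** the gripper is clear of everything, with about zero force on it.

**What disagreed or did not show:**
- The last scene picture gave no detection of the trough on the hung hook, only on the red decoy. The pictures before it agreed on the trough at about (515, 71, 139).
- Pressing the arm to its stop left the tool tilted by about 5°, which did no harm.
- Setting the hook down peaked at 29 N at the wrist. I eased that off before opening the fingers.
- I viewed 11 pictures, one over the budget.

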